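Find and cover the loose clamp knob

TASK

Two rosette blanks are each held down by a black bar-shaped clamp knob, and one of the two knobs has worked loose. Find out which by twisting them clockwise (seen from above): the tight one does not give, the loose one turns; turn the loose one by about an eighth of a turn or more. Then set the red cover over the loose knob so that it stands flat on the wooden blank, and let go.

Things in the scene. Friction and masses are not known exactly. Their poses are not given: they have to be found in the camera images.
- knob_a_dot (a point): White dot on a black bar knob; origin on the bar's top, 17 mm from the knob's vertical axis; x runs along the bar from axis to dot, z up. Bar 44 x 14 mm, from 34 to 66 mm above the bench, on a disc 40 mm across. Under it a flat wooden blank 108 mm across (petals to 124), top at 26 mm, on a fixed 132 mm steel base. Turns clockwise only, up to 115 degrees; 25 or more counts as turned.
- knob_b_dot (a point): The same point on the other knob, alike in all sizes and looks. The two stand at either place; which is loose is not told. The loose one turns from 0.05 N m (clockwise only) and stays where it is left. The tight one (6 N m) does not give: the fingers slip round it. Try either with a pinch across the bar and a 45 degree twist.
- cover: Red plastic cover, about 90 g: an upside-down cup 76 mm across (68 inside), 52 mm high (48 deep), with an upright fin on its top, 44 mm along x, 14 mm along y, up to 83 mm above the rim. Origin: centre of the open rim; z up. It starts rim down on the bench. Over a knob it stands on the blank, rim 26 mm above the bench, with about 11 mm to spare all round.
Not all that is in view belongs to the job. Leave any green or pink look-alike of the part that bears knob_a_dot alone.

How it is judged:
By the outcome, as a careful person would: the job done as asked, in the order asked, and still so for the second after the job is handed in, with the robot touching nothing.
It also fails if it takes over 64 s, if anything falls off the work surface, if the arm or the gripper's body presses on something with over 40 N, if the wrist force passes 120 N, or if a joint passes its speed limit or range.

ROBOT

A 6-joint arm with a two-finger parallel gripper is mounted at the origin on the work surface. World frame = base frame: x ahead of the robot, y to its left, z up, the work surface at z = 0. Lengths are in m, angles in rad, forces in N, time in s.
With the tool pointing down it reaches from about 0.25 to 0.775 m from the base axis. Payload 4 kg.
Tool frame: the origin (TCP) lies midway between the tips of the shut fingers; the grasp point (between the pads) lies 19 mm behind it; z points along the fingers, x is the direction in which the jaws open and shut, and the axes are right-handed (so a half turn about z gives the same grasp; the last joint's range is limited). The gripper opens to 94 mm and grips with 3 to 60 N. Pads are 16 mm wide; open, the fingers measure 119 mm over their backs; the gripper's body (75 mm by 177 mm) begins 78 mm behind the grasp point.
Start: joints at [1.154, 0.087, 1.371, -0, 1.684, -0.103], TCP at [0.17, 0.523, 0.206] pointing down, gripper open.
Joint ranges: [-3.1, 3.1], [-0.76, 2.03], [0.27, 2.55], [-1.08, 4.22], [0.17, 2.65], [-2.57, 2.57]. Speed limits (rad/s): [2.79, 2.79, 3.14, 3.14, 3.14, 3.14].

INTERFACE

Orientations are given as [roll, pitch, yaw] about the fixed x, y, z axes, in that order (R = Rz(yaw) Ry(pitch) Rx(roll)).
In Python, from bench import robot, eyes, close_job gives the robot as it stands.
- The arm moves only by the shell command python3 -m jog 'ROWS'. ROWS is JSON, a list of rows, each a list of 3 entries, a list of its own where there are three numbers: the turn, a rotation vector about the tool's x, y, z in degrees, then the shift along the tool's x, y, z in mm, then the closure, from -1 (fully open) to 1 (shut). In form: [[[wx, wy, wz], [x, y, z], claw], ...]. A call has 1 to 5 rows; each row is the pose to reach, as a shift and turn from the pose commanded when the call began, along the tool's axes at that moment; what a row does not reach only later rows make up. A row lasts 1/10 s, in which the tool goes at most 50 mm and 8.59 degrees, less where a joint would pass 70% of its speed; a pose out of reach is approached as far as the arm can. A call with a gripper value outside its range is refused whole. The fingers move at their own pace and stop on an object; the grip force is fixed at half the most. Time passes only in rows, so rows that repeat a pose let the fingers close. It gives the time, the measured TCP pose, the force and the opening at its end, in the units of the state.
- robot.get_obs(): the state, without advancing time (a new reading comes with each control period).
- eyes.snapshot(name): name is "side" or "top" or "wrist"; returns (picture, depth): 480x640x3 uint8, red, green, blue; 480x640 float32, m along the optical axis (not along the pixel's ray), 0 where there is no reading.
- eyes.camera_params(name): a dict with "mtx" (3x3 intrinsics, pixels), "world_to_cam" (4x4, takes a point from world to camera coordinates). Camera axes: x right, y up, looking along -z (the intrinsics and any distortion apply to the point x, -y, -z); pixel columns grow to the right and rows downward; lengths in m; the calibration is good to about 2 mm. The wrist camera is an equidistant fisheye: a pixel r from the principal point sees the ray r / f radians off the axis. A picture is of the moment at which its call begins: read the wrist's pose just before it. camera_params takes no time and is no camera call; for the wrist camera it gives the pose at the moment of the call.
- close_job(): hands the job in, once; it reports no verdict.
The state is a dict: "time": time; "joint_positions": joint angles; "qvel": joint speeds; "joint_torque": joint torques, N m; "tool_pos": TCP position; "ee_rot": TCP orientation; "wrist_force": force on the tool from outside, world axes, zero at the start; "wrist_torque": the same for the moment, N m; "width": finger opening in m.
Only numpy, scipy, OpenCV 4.12 (cv2) and the standard library are available. Lean on these libraries where they do the work, as an engineer would, in place of code of your own. Each camera call takes 0.05 s, during which the arm holds its last target. There are 200 camera calls.

## Working session

There is one attempt and no reset: what is moved stays moved. The work goes in short steps, Python scripts to look and compute and a shell command to move; the robot and the scene stay as the last step left them, time stands still between calls to the robot, and variables do not carry over. Pictures are saved under pics/ and viewed, about 8 in all and at most 12, crops included, and the job is handed in when it is done.

```bash
mkdir -p pics; cat > h.py <<'E'
import numpy as np, cv2
from bench import robot, eyes
def world(name,u,v,d,P=None):
    P=P or eyes.camera_params(name); K=np.array(P['mtx']); x=(u-K[0,2])/K[0,0]; y=(v-K[1,2])/K[1,1]
    c=np.array([x*d,-y*d,-d,1.0]); return (np.linalg.inv(np.array(P['world_to_cam']))@c)[:3]
E
python3 - <<'E'
from h import *
print(robot.get_obs())
for n in('top','side'):
    p,d=eyes.snapshot(n); cv2.imwrite(f'pics/{n}0.png',p[:,:,::-1]); np.save(f'{n}0.npy',d); np.save(f'{n}0rgb.npy',p)
    P=eyes.camera_params(n); print({k:np.round(np.array(v),3).tolist() if k in('mtx','world_to_cam') else v for k,v in P.items()})
E
```

```text
{'time': 0.0, 'joint_positions': array([ 1.15393002e+00,  8.79446311e-02,  1.37224255e+00, -5.63750647e-05,
        1.68353136e+00, -1.03109254e-01]), 'qvel': array([ 0.00046375, -0.00043438, -0.00217035,  0.00190501,  0.00071048,
       -0.00132445]), 'joint_torque': array([ 2.02147753e-04, -3.40185750e+01, -3.02427793e+01,  7.17774499e-02,
        3.30731249e-02, -1.92800239e-04]), 'tool_pos': array([0.16956248, 0.52265596, 0.20431574]), 'ee_rot': array([-3.14142958e+00,  2.12035675e-03,  1.25703317e+00]), 'wrist_force': array([ 0.518527  ,  0.95710994, -0.38277839]), 'wrist_torque': array([-0.00773276,  0.02948934,  0.02400811]), 'width': 0.09423903580244924}
{'mtx': [[434.008, 0.0, 330.572], [0.0, 434.008, 235.697], [0.0, 0.0, 1.0]], 'world_to_cam': [[-0.003, -1.0, -0.013, 0.002], [0.991, -0.004, 0.133, -0.573], [-0.133, -0.012, 0.991, -0.663], [0.0, 0.0, 0.0, 1.0]]}
{'mtx': [[445.901, 0.0, 315.77], [0.0, 445.901, 253.867], [0.0, 0.0, 1.0]], 'world_to_cam': [[0.958, -0.287, -0.001, -0.529], [0.197, 0.654, 0.73, -0.189], [-0.209, -0.7, 0.683, -0.661], [0.0, 0.0, 0.0, 1.0]]}
```

View pics/top0.png

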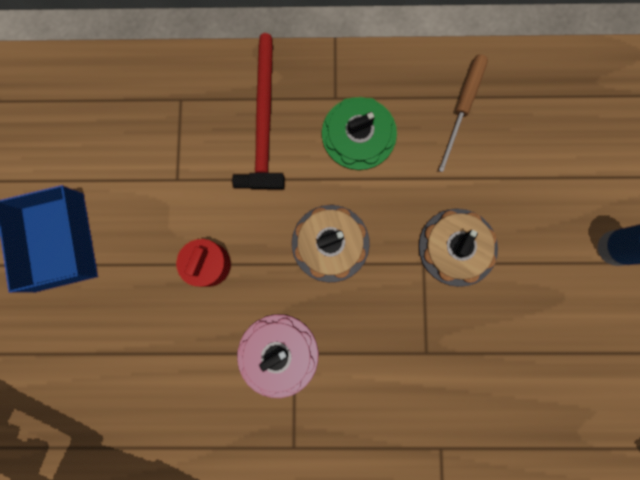

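The top view shows the two wooden blanks at about (330,242) and (462,245), with white dots at (339,235) and (473,234). The red cover is at (203,262). The green and pink look-alikes are to be left alone. Next I'll measure from depth.

```bash
python3 - <<'E'
from h import *
p=np.load('top0rgb.npy').astype(int); d=np.load('top0.npy'); P=eyes.camera_params('top')
V,U=np.mgrid[:480,:640]
def pts(m):
    v,u=np.nonzero(m&(d>0)); return np.array([world('top',a,b,d[b,a],P) for a,b in zip(u,v)])
def axis(q):
    (c,s,a)=cv2.minAreaRect((q[:,:2]*1000).astype(np.float32)); return np.round(c,1),np.round(s,1),a
for n,(cu,cv_) in dict(L=(330,242),R=(462,245),C=(203,262)).items():
    m=(abs(U-cu)<45)&(abs(V-cv_)<45); q=pts(m); z=q[:,2]
    print(n,'z pct',np.round(np.percentile(z,[1,50,90,99,100]),4))
    if n=='C':
        f=q[z>.065]; print('fin',axis(f), np.median(f[:,2])); g=q[(z>.045)&(z<.058)]; print('cup',axis(g)); 
    else:
        f=q[(z>.055)]; print('bar',axis(f),np.median(f[:,2])); w=(z>.015)&(z<.032); print('blank',axis(q[w]),np.median(q[w][:,2]))
        br=p.min(2); w=m&(abs(U-cu)<16)&(abs(V-cv_)<16)&(br>150); k=pts(w&(d>0)); k=k[k[:,2]>.055]; print('dot',k.mean(0) if len(k) else None,len(k))
E
```

```text
L z pct [-0.002   0.0115  0.0282  0.0667  0.0701]
bar (array([565.4,   1.4]), array([14.3, 43.5]), 20.823925018310547) 0.06600754214112581
blank (array([565.6,   1.1]), array([114.8, 115.3]), 87.55387115478516) 0.02620371409025868
dot [ 0.57110584 -0.0145324   0.06641561] 14
R z pct [-0.0021  0.0124  0.0283  0.0667  0.0701]
bar (array([ 557.8, -212.8]), array([14.6, 44.1]), 63.2020263671875) 0.06569859130878813
blank (array([ 557.6, -212.7]), array([115.6, 115.9]), 40.39405822753906) 0.026158629711489412
dot [ 0.5731155  -0.22116085  0.06653875] 13
C z pct [-0.0024  0.001   0.0532  0.0838  0.0862]
fin (array([530.4, 207. ]), array([15.1, 44. ]), 69.17657470703125) 0.08264796627522214
cup (array([529.8, 206.7]), array([74.4, 75.2]), 0.8686727285385132)
```

View pics/side0.png

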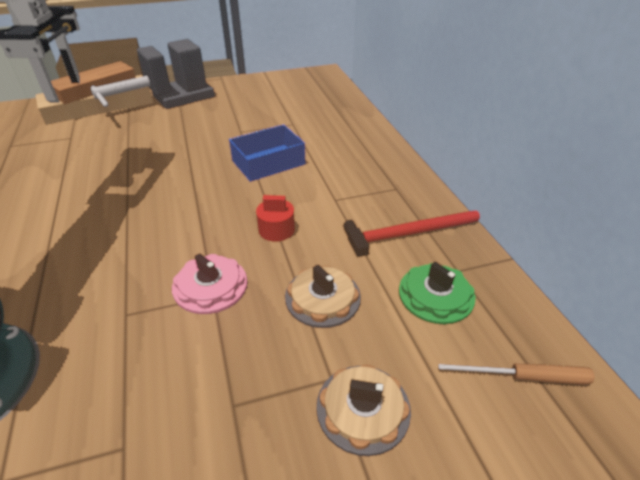

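```bash
cat >> h.py <<'E'
def go(x,y,z,yaw,o=None):
    o=o or robot.get_obs(); p=o['tool_pos']; from scipy.spatial.transform import Rotation as R
    A=R.from_euler('xyz',o['ee_rot']); B=R.from_euler('xyz',[np.pi,0,np.radians(yaw)])
    print('turn',np.round((A.inv()*B).as_rotvec(degrees=True),1),'shift',np.round(A.inv().apply(np.array([x,y,z])-p)*1000,1))
def st():
    o=robot.get_obs(); print(round(o['time'],2),np.round(o['tool_pos'],4),np.round(np.degrees(o['ee_rot']),1),'F',np.round(o['wrist_force'],1),'T',np.round(o['wrist_torque'],2),'w',round(o['width'],4))
E
python3 -c "
from h import *
go(.565,.0012,.16,20.8)"
```

```text
turn [ 0.   0.1 51.2] shift [-373.9  537.1   45.1]
```

```bash
python3 -m jog '[[[0,0,0],[-25,36,3],-1],[[0,0,0],[-50,72,6],-1],[[0,0,0],[-75,108,9],-1],[[0,0,0],[-100,144,12],-1],[[0,0,0],[-125,180,15],-1]]' && python3 -m jog '[[[0,0,0],[-25,36,3],-1],[[0,0,0],[-50,72,6],-1],[[0,0,0],[-75,108,9],-1],[[0,0,0],[-100,144,12],-1],[[0,0,0],[-125,180,15],-1]]' && python3 -m jog '[[[0,0,8],[-25,36,3],-1],[[0,0,16],[-50,72,6],-1],[[0,0,24],[-75,108,9],-1],[[0,0,32],[-100,144,12],-1],[[0,0,40],[-124,177,15],-1]]'; python3 -c "
from h import *
st();go(.565,.0012,.12,20.8)"
```

```text
time: 0.6
tool_pos: [0.3029, 0.3471, 0.1899]
ee_rot: [-3.141, 0.0, 1.258]
wrist_force: [1.0, 0.4, -0.7]
width: 0.0941
time: 1.1
tool_pos: [0.4355, 0.1726, 0.175]
ee_rot: [-3.141, 0.0, 1.257]
wrist_force: [0.9, 0.3, 0.4]
width: 0.0942
time: 1.6
tool_pos: [0.5658, -0.0001, 0.1596]
ee_rot: [-3.141, 0.001, 0.553]
wrist_force: [0.5, -0.4, 0.9]
width: 0.0938
1.6 [ 5.658e-01 -1.000e-04  1.596e-01] [-180.     0.    31.7] F [ 0.5 -0.4  0.9] T [-0.05  0.03  0.03] w 0.0938
turn [-0.   0.  10.9] shift [ 0.1 -1.5 39.6]
```

```bash
python3 -m jog '[[[0,0,5],[0,-1,20],-1],[[0,0,11],[0,-1.5,40],-1],[[0,0,11],[0,-1.5,70],-1],[[0,0,11],[0,-1.5,100],-1],[[0,0,11],[0,-1.5,118],-1]]' && python3 -m jog '[[[0,0,0],[0,0,0],1],[[0,0,0],[0,0,0],1],[[0,0,0],[0,0,0],1],[[0,0,0],[0,0,0],1],[[0,0,0],[0,0,0],1]]' >/dev/null&& python3 -m jog '[[[0,0,0],[0,0,0],1],[[0,0,0],[0,0,0],1],[[0,0,0],[0,0,0],1],[[0,0,0],[0,0,0],1],[[0,0,0],[0,0,0],1]]'; python3 -c "
from h import *
st()"
```

```text
time: 2.1
tool_pos: [0.5623, 0.003, 0.039]
ee_rot: [-3.139, 0.005, 0.367]
wrist_force: [-0.0, -0.2, -0.7]
width: 0.0941
time: 3.1
tool_pos: [0.5643, 0.003, 0.0424]
ee_rot: [-3.141, 0.0, 0.367]
wrist_force: [-0.2, 0.2, -1.1]
width: 0.0176
3.1 [0.5643 0.003  0.0424] [-180.    0.   21.] F [-0.2  0.2 -1.1] T [-0.06  0.02  0.01] w 0.0176
```

```bash
python3 -m jog '[[[0,0,0],[0,0,0],1],[[0,0,0],[0,0,0],1],[[0,0,0],[0,0,0],1],[[0,0,0],[0,0,0],1],[[0,0,0],[0,0,0],1]]' && python3 -m jog '[[[0,0,3],[0,0,0],1],[[0,0,6],[0,0,0],1],[[0,0,9],[0,0,0],1],[[0,0,12],[0,0,0],1],[[0,0,15],[0,0,0],1]]'; python3 -c "
from h import *
st()"
```

```text
time: 3.6
tool_pos: [0.5647, 0.0031, 0.0424]
ee_rot: [-3.142, -0.001, 0.367]
wrist_force: [2.8, 1.0, -1.4]
width: 0.0139
time: 4.1
tool_pos: [0.565, 0.0032, 0.0424]
ee_rot: [-3.141, -0.002, 0.103]
wrist_force: [3.9, 0.0, -1.8]
width: 0.014
4.1 [0.565  0.0032 0.0424] [-1.8e+02 -1.0e-01  5.9e+00] F [ 3.9  0.  -1.8] T [ 0.17 -0.59  0.05] w 0.014
```

Torque about z is only 0.05 N m and the opening stays at 14 mm, so this one looks loose. I'll keep turning.

```bash
python3 -m jog '[[[0,0,4],[0,0,0],1],[[0,0,8],[0,0,0],1],[[0,0,12],[0,0,0],1],[[0,0,16],[0,0,0],1],[[0,0,20],[0,0,0],1]]' && python3 -m jog '[[[0,0,4],[0,0,0],1],[[0,0,8],[0,0,0],1],[[0,0,12],[0,0,0],1],[[0,0,16],[0,0,0],1],[[0,0,20],[0,0,0],1]]'; python3 -c "
from h import *
st()"
python3 -m jog '[[[0,0,0],[0,0,0],-1],[[0,0,0],[0,0,0],-1],[[0,0,0],[0,0,0],-1],[[0,0,0],[0,0,0],-1],[[0,0,0],[0,0,0],-1]]'
python3 -m jog '[[[0,0,0],[0,0,0],-1],[[0,0,0],[0,0,0],-1],[[0,0,0],[0,0,-30],-1],[[0,0,0],[0,0,-70],-1],[[0,0,0],[0,0,-120],-1]]'
python3 - <<'E'
from h import *
st()
p,d=eyes.snapshot('wrist'); cv2.imwrite('pics/w1.png',p[:,:,::-1])
p,d=eyes.snapshot('side'); cv2.imwrite('pics/s1.png',cv2.resize(p[170:470,170:470,::-1],(600,600)))
E
```

```text
time: 4.6
tool_pos: [0.5656, 0.0031, 0.0425]
ee_rot: [-3.14, -0.003, -0.247]
wrist_force: [4.7, 1.1, -3.3]
width: 0.0136
time: 5.1
tool_pos: [0.5661, 0.0029, 0.0424]
ee_rot: [-3.139, -0.003, -0.596]
wrist_force: [5.9, 0.5, -4.6]
width: 0.0138
5.1 [0.5661 0.0029 0.0424] [-179.9   -0.2  -34.1] F [ 5.9  0.5 -4.6] T [ 0.06 -1.    0.04] w 0.0138
time: 5.6
tool_pos: [0.5641, 0.0029, 0.0425]
ee_rot: [3.141, 0.0, -0.593]
wrist_force: [-0.1, -1.1, 0.0]
width: 0.0503
time: 6.1
tool_pos: [0.5627, 0.0031, 0.1614]
ee_rot: [3.139, 0.005, -0.593]
wrist_force: [1.4, -0.3, 0.5]
width: 0.0905
6.1 [0.5627 0.0031 0.1614] [179.9   0.3 -34. ] F [ 1.4 -0.3  0.5] T [-0.08  0.11  0.02] w 0.0905
```

View pics/w1.png

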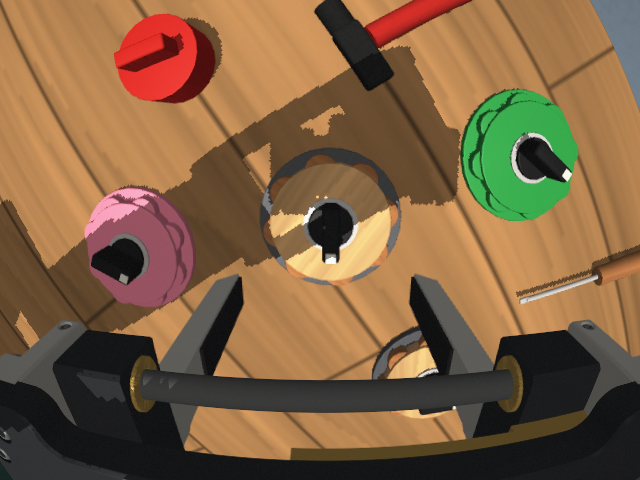

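The wrist view shows the knob bar at (330,235), with its dot at (330,258). The bar is lined up with the turned tool, so it turned about 55° and this is the loose knob. Next is the cover.

```bash
python3 -m jog '[[[0,0,-8.5],[0,0,0],-1],[[0,0,-17],[0,0,0],-1],[[0,0,-25.5],[0,0,0],-1],[[0,0,-34],[0,0,0],-1],[[0,0,-42.5],[0,0,0],-1]]' && python3 -m jog '[[[0,0,-8.5],[0,0,0],-1],[[0,0,-17],[0,0,0],-1],[[0,0,-25.5],[0,0,0],-1],[[0,0,-34],[0,0,0],-1],[[0,0,-42.5],[0,0,0],-1]]'; python3 -c "
from h import *
st();go(.530,.207,.16,69.2)"
```

```text
time: 6.7
tool_pos: [0.5642, 0.0029, 0.1621]
ee_rot: [-3.141, 0.0, 0.155]
wrist_force: [0.5, 1.2, -0.6]
width: 0.094
time: 7.2
tool_pos: [0.5642, 0.003, 0.162]
ee_rot: [-3.141, 0.0, 0.897]
wrist_force: [0.4, -0.2, -0.4]
width: 0.0941
7.2 [0.5642 0.003  0.162 ] [-180.     0.    51.4] F [ 0.4 -0.2 -0.4] T [-0.04  0.02 -0.02] w 0.0941
turn [ -0.    0.  -17.8] shift [ 138.1 -154.1    2.1]
```

```bash
python3 -m jog '[[[0,0,-6],[30,-34,0],-1],[[0,0,-12],[60,-68,0],-1],[[0,0,-17.8],[90,-102,0],-1],[[0,0,-17.8],[120,-135,0],-1],[[0,0,-17.8],[138,-154,2],-1]]' >/dev/null&& python3 -m jog '[[[0,0,0],[0,0,0],-1],[[0,0,0],[0,0,0],-1]]'; python3 - <<'E'
from h import *
st()
go(.530,.207,.056,69.2)
p,d=eyes.snapshot('wrist'); cv2.imwrite('pics/w2.png',p[:,:,::-1])
E
```

```text
time: 7.9
tool_pos: [0.5312, 0.2071, 0.1601]
ee_rot: [-3.142, 0.001, 1.202]
wrist_force: [-0.6, 0.3, 0.3]
width: 0.0942
7.9 [0.5312 0.2071 0.1601] [-1.80e+02  1.00e-01  6.89e+01] F [-0.6  0.3  0.3] T [ 0.02  0.06 -0.01] w 0.0942
turn [-0.   0.1 -0.3] shift [ -0.4  -1.1 104.1]
```

View pics/w2.png

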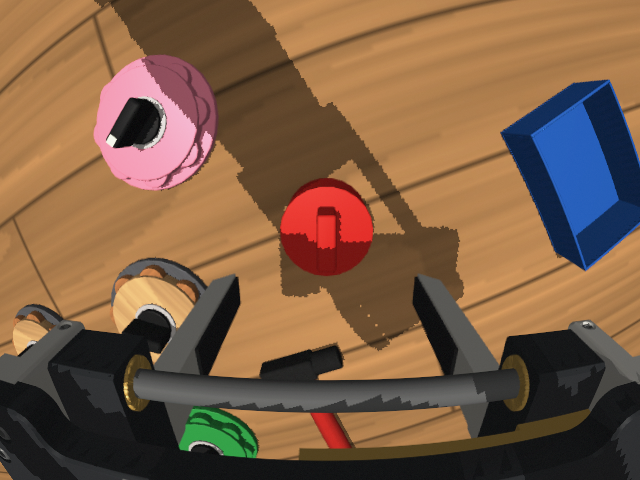

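The fin at (327,235) is vertical in the picture and centred between the fingers, which sit at about x = 228 and 428. Time to descend and grip.

```bash
python3 -m jog '[[[0,0,0],[0,-1,30],-1],[[0,0,0],[0,-1,60],-1],[[0,0,0],[0,-1,90],-1],[[0,0,0],[0,-1,103],-1],[[0,0,0],[0,-1,103],-1]]' && python3 -m jog '[[[0,0,0],[0,0,0],1],[[0,0,0],[0,0,0],1],[[0,0,0],[0,0,0],1],[[0,0,0],[0,0,0],1],[[0,0,0],[0,0,0],1]]' >/dev/null&& python3 -m jog '[[[0,0,0],[0,0,0],1],[[0,0,0],[0,0,0],1],[[0,0,0],[0,0,0],1],[[0,0,0],[0,0,0],1],[[0,0,0],[0,0,0],1]]' &&  python3 -m jog '[[[0,0,0],[0,0,0],1],[[0,0,0],[0,0,0],1],[[0,0,0],[0,0,0],1],[[0,0,0],[0,0,0],1],[[0,0,0],[0,0,0],1]]';  python3 -c "
from h import *
st()"
```

```text
time: 8.45
tool_pos: [0.5292, 0.2057, 0.0551]
ee_rot: [-3.138, 0.003, 1.199]
wrist_force: [-0.1, 0.1, 0.5]
width: 0.0941
time: 9.45
tool_pos: [0.5304, 0.2075, 0.0574]
ee_rot: [-3.141, -0.0, 1.201]
wrist_force: [-0.2, 1.1, -0.4]
width: 0.0172
time: 9.95
tool_pos: [0.5304, 0.2074, 0.0574]
ee_rot: [-3.141, 0.0, 1.201]
wrist_force: [0.9, 0.2, -0.4]
width: 0.0139
9.95 [0.5304 0.2074 0.0574] [-180.     0.    68.8] F [ 0.9  0.2 -0.4] T [-0.01  0.01 -0.05] w 0.0139
```

```bash
python3 -m jog '[[[0,0,0],[0,0,-15],1],[[0,0,0],[0,0,-40],1],[[0,0,0],[0,0,-70],1],[[0,0,0],[0,0,-105],1],[[0,0,0],[0,0,-105],1]]'; python3 -c "
from h import *
st();go(.5658,.0018,.16,68.8)"
```

```text
time: 10.45
tool_pos: [0.5338, 0.2085, 0.1702]
ee_rot: [3.131, -0.008, 1.201]
wrist_force: [0.5, -0.3, 0.0]
width: 0.0138
10.45 [0.5338 0.2085 0.1702] [179.4  -0.5  68.8] F [ 0.5 -0.3  0. ] T [-0.01  0.02 -0.02] w 0.0138
turn [ 0.6 -0.5  0. ] shift [-181.2  104.4    9.9]
```

```bash
python3 -m jog '[[[0,0,0],[-25,15,0],1],[[0,0,0],[-65,39,0],1],[[0,0,0],[-105,63,0],1],[[0,0,0],[-150,90,0],1],[[0,0,0],[-179,107,0],1]]' >/dev/null; python3 -m jog '[[[0,0,0],[0,0,0],1],[[0,0,0],[0,0,0],1],[[0,0,0],[0,0,0],1]]'; python3 - <<'E'
from h import *
st();go(.5658,.0018,.0834,68.8)
p,d=eyes.snapshot('side'); cv2.imwrite('pics/s2.png',cv2.resize(p[100:400,170:470,::-1],(600,600)))
E
```

```text
time: 11.25
tool_pos: [0.5652, 0.0029, 0.1622]
ee_rot: [-3.141, -0.001, 1.202]
wrist_force: [-0.3, -0.3, -1.1]
width: 0.0135
11.25 [0.5652 0.0029 0.1622] [-179.9   -0.    68.9] F [-0.3 -0.3 -1.1] T [-0.01 -0.03 -0.03] w 0.0135
turn [-0.1 -0.   0.1] shift [-0.9  1.  78.8]
```

View pics/s2.png

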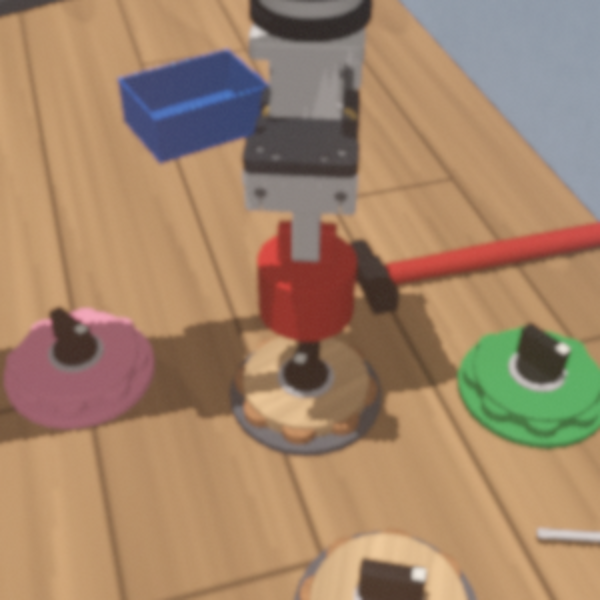

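The crop shows the cup at (306,290), upright and held above the loose knob at (305,370). Its column matches, and the knob's bar has turned. I'll lower it gently and watch the force.

```bash
python3 -m jog '[[[0,0,0],[-1,1,15],1],[[0,0,0],[-1,1,30],1],[[0,0,0],[-1,1,45],1],[[0,0,0],[-1,1,60],1],[[0,0,0],[-1,1,68],1]]'; python3 -m jog '[[[0,0,0],[0,0,3],1],[[0,0,0],[0,0,6],1],[[0,0,0],[0,0,9],1],[[0,0,0],[0,0,10],1],[[0,0,0],[0,0,10],1]]'; python3 -c "
from h import *
st()"
```

```text
time: 11.8
tool_pos: [0.5647, 0.0009, 0.0914]
ee_rot: [-3.138, 0.001, 1.201]
wrist_force: [0.7, 0.3, -0.7]
width: 0.0137
time: 12.3
tool_pos: [0.5664, 0.0005, 0.0848]
ee_rot: [3.141, -0.0, 1.201]
wrist_force: [-0.6, -0.4, -0.6]
width: 0.0138
12.3 [5.664e-01 5.000e-04 8.480e-02] [180.   -0.   68.8] F [-0.6 -0.4 -0.6] T [-0.02  0.   -0.01] w 0.0138
```

```bash
python3 -m jog '[[[0,0,0],[0,0,0.7],1],[[0,0,0],[0,0,1.4],1],[[0,0,0],[0,0,2],1],[[0,0,0],[0,0,2],1],[[0,0,0],[0,0,2],1]]'; python3 -c "
from h import *
st()"
```

```text
time: 12.8
tool_pos: [0.5665, 0.0005, 0.0834]
ee_rot: [3.14, -0.0, 1.201]
wrist_force: [-1.8, -0.6, 4.1]
width: 0.0138
12.8 [5.665e-01 5.000e-04 8.340e-02] [179.9  -0.   68.8] F [-1.8 -0.6  4.1] T [ 0.    0.33 -0.06] w 0.0138
```

Contact force is 4 N at TCP z = 83.4 mm, exactly the predicted seating height. Releasing and withdrawing.

```bash
python3 -m jog '[[[0,0,0],[0,0,0],-1],[[0,0,0],[0,0,0],-1],[[0,0,0],[0,0,0],-1],[[0,0,0],[0,0,0],-1],[[0,0,0],[0,0,0],-1]]' >/dev/null; python3 -m jog '[[[0,0,0],[0,0,0],-1],[[0,0,0],[0,0,0],-1],[[0,0,0],[0,0,0],-1],[[0,0,0],[0,0,0],-1],[[0,0,0],[0,0,0],-1]]'; python3 -m jog '[[[0,0,0],[0,0,-20],-1],[[0,0,0],[0,0,-50],-1],[[0,0,0],[0,0,-90],-1],[[0,0,0],[0,0,-120],-1],[[0,0,0],[0,0,-120],-1]]'; python3 -m jog '[[[0,0,0],[40,-30,0],-1],[[0,0,0],[80,-60,0],-1],[[0,0,0],[120,-90,0],-1],[[0,0,0],[160,-120,0],-1],[[0,0,0],[190,-140,0],-1]]'
python3 - <<'E'
from h import *
p,d=eyes.snapshot('top'); P=eyes.camera_params('top'); s,_=eyes.snapshot('side')
cv2.imwrite('pics/end.png',np.hstack([cv2.resize(p[130:380,180:500],(400,312)),cv2.resize(s[170:420,150:470],(400,312))])[:,:,::-1])
q=[]
for v in range(180,300):
    for u in range(270,400):
        r,g,b=map(int,p[v,u])
        if r>2.5*g and r>70 and d[v,u]>0: q.append(world('top',u,v,d[v,u],P))
q=np.array(q); f=q[q[:,2]>.098]; c=q[(q[:,2]>.07)&(q[:,2]<.086)]
for n,a in(('fin',f),('cup',c)): print(n,cv2.minAreaRect((a[:,:2]*1000).astype(np.float32)),np.median(a[:,2]))
A=np.c_[c[:,:2],np.ones(len(c))]; print('tilt',np.linalg.lstsq(A,c[:,2],rcond=None)[0])
E
```

```text
time: 13.8
tool_pos: [0.5662, 0.0006, 0.0825]
ee_rot: [3.142, -0.0, 1.201]
wrist_force: [-0.8, 0.4, 0.3]
width: 0.0903
time: 14.3
tool_pos: [0.5689, 0.0003, 0.2087]
ee_rot: [3.131, -0.003, 1.201]
wrist_force: [0.2, -0.1, 0.1]
width: 0.0938
time: 14.8
tool_pos: [0.5024, 0.2308, 0.2011]
ee_rot: [-3.14, 0.001, 1.203]
wrist_force: [1.1, -0.1, -0.5]
width: 0.094
fin ((566.3939208984375, 0.2864093780517578), (14.116695404052734, 43.74222183227539), 68.99552917480469) 0.10907403911035207
cup ((565.3158569335938, 0.4126014709472656), (70.2764892578125, 72.51722717285156), 89.52409362792969) 0.07837447263272013
tilt [0.00122819 0.00111838 0.07769391]
```

View pics/end.png

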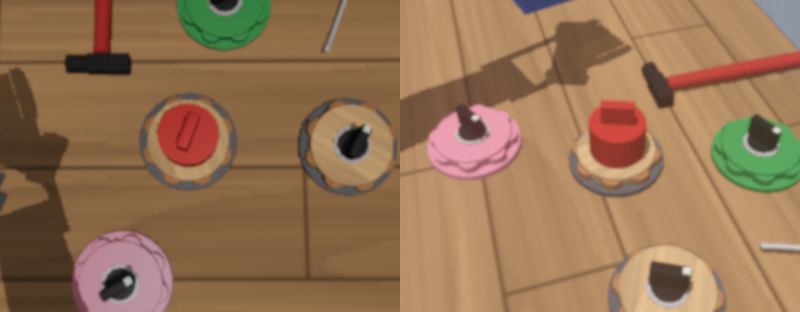

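The cover is seated: cup top at 78 mm, fin top at 109 mm, no tilt, centred to about 1 mm. In the picture it stands on the wooden blank at (188,135), and nothing else has moved.

```bash
python3 -c "
from bench import close_job
print(close_job())"
```

```text
the job is handed in; nothing more can be done
None
```

The job is handed in: the loose knob is found and turned, and the red cover stands over it on its blank.

- **Knob:** I pinched the knob nearest the cover, at (0.565, 0.001), and twisted it clockwise about 55°. The torque about the vertical was only about 0.05 N m, and the opening stayed at 14 mm. The wrist picture showed the bar had turned with the fingers. Having found the loose one first, I did not twist the other knob.
- **Cover:** I lifted it by its fin and lowered it until I felt 4 N of contact at the expected height, then opened the fingers and moved clear.
- **Last checks:** The cup top measured 78.4 mm and the fin top 109 mm, against 78 and 109 expected. Tilt was about 0.1°, and the cover was centred on the knob within about 1 mm. The gripper was touching nothing and the other parts looked unmoved. The clock was at about 15 s, and no check failed or disagreed.

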